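# Edge the flat cedar board off the shelf riser and put it in the open drawer

### The job

Under the wire tier, one of the three bays of the shelf riser holds a flat cedar board, too snug between its fins to be gripped there. Slide it forward along the deck until it overhangs the front edge enough to pinch, then take it by the overhanging end and lay it flat in the wide, empty side of the open top drawer. Do not drop it, leave the drawer open, and leave the other things where they are.

Things in the scene. Friction and masses are not known exactly. Their poses are not given: they have to be found in the camera images.
- slab_center (a point): Centre (half-way up) of the loose cedar board: plain flat brown wood, 130 mm long (its x) by 54 mm wide (y) by 12 mm thick (z), about 90 g, two thin dark lines across its top. Starts flat in one of the three bays, long way front to back, its front end 15 to 30 mm behind the deck's front edge. Slides easily: a fingertip pressed on its top with a few newtons drags it.
- slab_front (a point): Middle of the board's front end face (65 mm from its centre along its -x, 6 mm above its underside). The board tips off the deck once more than half of it overhangs.
- deck_edge (a point): Middle of the deck's front edge, level with the deck's top, 80 mm above the table; x points into the riser, y along the edge, z up. Fixed white steel riser, deck 260 mm deep, 204 wide, 4 thick; free space in front of the edge. Fins 10 mm high, 4 thick, run front to back at y = -98, -33, 33, 98 mm, from the edge on; between them three 61 mm bays centred at y = -65.5, 0, 65.5 mm.
- tier_edge (a point): Middle of the front wire of the riser's upper tier, at its underside: 45 mm behind the deck's front edge, 140 mm above the deck; axes as deck_edge. Its 6 mm wires cover all of the deck behind it, so there the deck is reached only with a tool leaning in from the front. Uprights stand at y = -104 and 104 mm, 165 and 245 mm behind the deck's edge.
- drawer_bay (a point): On the floor (102 mm above the table) of the wide empty side of the open top drawer, mid-width, 100 mm behind the drawer front's outer face; x points into the stack, y across, z up. This side spans y -72 to 72 mm, x from -96 mm to the casing, 85 to 105 mm beyond. Walls rise 36 mm above the floor; the divider (y = 74 mm, 22 mm high) parts off the narrow side with the shoehorn.
- casing_front (a point): Middle of the top front edge of the fixed clear plastic casing of the three-drawer stack, 150 mm above the table; x points into the stack. Casing 224 mm wide, 270 mm deep; the open drawer stands out before it.
- drawer (a joint): How far the top drawer is pulled open, m (0 shut, 0.21 the most; slides with about 4 N of friction). It starts at 0.185 to 0.205.
- tin: Bystander in another bay: metal tin 105 x 52 x 20 mm, origin at the centre of its underside.
- clothes_brush: Bystander in another bay: black-backed clothes brush 120 x 32 x 26 mm, origin at the centre of its underside.
- shoehorn: Bystander in the drawer's narrow side: brass-tipped shoehorn about 130 mm long, up to 34 mm wide and 8 mm thick, origin at its underside near mid-length.
- polish_jar: Bystander on top of the wire tier: jar 68 mm across, 60 mm high, origin at the centre of its underside.
- spray_bottle: Bystander on the table: closed glass spray bottle 60 mm across, 142 mm high, origin at the centre of its underside.
- scrub_brush: Bystander on top of the drawer stack's casing: bamboo scrub brush 150 x 50 x 39 mm, bristles down, origin at the centre of its underside.
Things that resemble listed ones, but are neither listed nor needed, are in the scene too. Of the things like the part that bears slab_center, leave any that is red or turquoise; of the rest the smaller one is meant.

How it is judged:
By the outcome, as a careful person would: the job done as asked, in the order asked, and still so for the second after the job is handed in, with the robot touching nothing.
It also fails if it takes over 72 s, if anything falls off the work surface, if the arm or the gripper's body presses on something with over 40 N, if the wrist force passes 120 N, or if a joint passes its speed limit or range.

### The arm

A 6-joint arm with a two-finger parallel gripper is mounted at the origin on the work surface. World frame = base frame: x ahead of the robot, y to its left, z up, the work surface at z = 0. Lengths are in m, angles in rad, forces in N, time in s.
With the tool pointing down it reaches from about 0.35 to 0.975 m from the base axis. Payload 4.9 kg.
Tool frame: the origin (TCP) lies at the very end of the fingers, on their centre line; the grasp point (between the pads) lies 19 mm behind it; z points along the fingers, y is the line along which they close (so a half turn about z gives the same grasp; the last joint's range is limited). The gripper opens to 85 mm and grips with 20 to 120 N. Pads are 22 mm wide; open, the fingers measure 114 mm over their backs; the gripper's body (76 mm by 85 mm) begins 54 mm behind the grasp point. The pads swing forward as they close: fully open they stand 13 mm farther back than shut.
Start: joints at [1.189, 0.053, 1.613, -0, 1.476, -0.119], TCP at [0.162, 0.604, 0.231] pointing down, gripper open.
Joint ranges: [-3.01, 3.01], [-1.01, 2.22], [0.06, 2.58], [-1.02, 4.17], [0.09, 2.62], [-3.14, 3.14]. Speed limits (rad/s): [2.57, 2.57, 3.14, 3.14, 3.14, 3.14].

### API

Orientations are given as a rotation vector (axis times angle).
In Python, from station import ctrl gives the robot as it stands.
- The arm moves only by the tool jog_arm, never from a script. Its argument "plan" is a list of rows, each a list of 7 numbers: the shift along the tool's x, y, z in units of 0.02 m (1.0 is 0.02 m), then the turn, a rotation vector about the tool's x, y, z in units of 45 degrees (1.0 is 45 degrees), then the opening, from -1 (shut) to 1 (fully open). A call has 1 to 8 rows; each row shifts and turns the commanded pose from where the row before left it, along the tool's axes as they then stand; what a row does not reach is not made up. A row lasts 1/10 s, in which the tool goes at most 50 mm and 8.59 degrees, less where a joint would pass 70% of its speed; a pose out of reach is approached as far as the arm can. A call with a number of a shift or a turn outside -1 to 1 is refused whole. A call with a gripper value outside its range is refused whole. The fingers move at their own pace and stop on an object; "grip_force" is the grip in N (left out, the last holds). Time passes only in rows, so rows that do not move let the fingers close. It gives the time, the measured TCP pose, the force, the opening and the grip force at its end, in the units of the state.
- ctrl.get_obs(): the state, without advancing time (a new reading comes with each control period).
- ctrl.get_image(name): name is "side" or "top" or "wrist"; returns (picture, depth): 384x512x3 uint8, red, green, blue; 384x512 float32, m along the optical axis (not along the pixel's ray), 0 where there is no reading.
- ctrl.camera_info(name): a dict with "camera_matrix" (3x3 intrinsics, pixels), "k1" (the pictures are not rectified: a ray, as slopes to the right and down, at radius r is drawn at 1 + k1 r^2 times it, then the intrinsics apply), "rvec" (rotation vector, rad) and "tvec" (3), from world to camera coordinates, as OpenCV has them; the wrist camera has in their place "T_tool_cam" (4x4, takes a point from camera to tool coordinates, whose origin is the TCP and whose axes are the flange's). Camera axes: x right, y down, z forward; pixel columns grow to the right and rows downward; lengths in m; the calibration is good to about 2 mm. A picture is of the moment at which its call begins: read the wrist's pose just before it. camera_info takes no time and is no camera call.
- ctrl.finish_job(): hands the job in; it is judged then, once.
The state is a dict: "t": time; "q": joint angles; "dq": joint speeds; "effort": joint torques, N m; "tool_pos": TCP position; "tool_rot": TCP orientation; "contact_force": force on the tool from outside, world axes, zero at the start; "wrist_torque": the same for the moment, N m; "opening": finger opening in m; "grip_force": force on a finger pad.
Only numpy, scipy, OpenCV 4.12 (cv2) and the standard library are available. Lean on these libraries where they do the work, as an engineer would, in place of code of your own. Each camera call takes 0.05 s, during which the arm holds its last target. There are 200 camera calls.

## Working session

There is one attempt and no reset: what is moved stays moved. The work goes in short steps, Python scripts to look and compute and a tool call to move; the robot and the scene stay as the last step left them, time stands still between calls to the robot, and variables do not carry over. Pictures are saved under pics/ and viewed, at most 10 in all, crops included, and the job is handed in when it is done.

Besides the shell and the picture viewer there is one more tool, called after ">>>" as name(argument=value, ...), one argument or row to a line, values as JSON. jog_arm: Moves the arm, as the interface text tells. Shifts and turns lie within -1 to 1; 1 stands for 0.02 m of shift or 45 degrees of turn. Its arguments: {"type":"object","properties":{"plan":{"type":"array"},"grip_force":{"type":"number"}},"required":["plan"]}

```bash
mkdir -p pics; ls
cat > h.py <<'E'
import numpy as np, cv2
from scipy.spatial.transform import Rotation as R
from station import ctrl
def cam(n):
    i=ctrl.camera_info(n); K=np.array(i["camera_matrix"]); k1=i["k1"]
    if "rvec" in i:
        Rm=R.from_rotvec(np.ravel(i["rvec"])).as_matrix(); t=np.ravel(i["tvec"])
        return K,k1,Rm.T,-Rm.T@t
    T=np.array(i["T_tool_cam"]); o=ctrl.get_obs()
    Rt=R.from_rotvec(o["tool_rot"]).as_matrix()
    return K,k1,Rt@T[:3,:3],Rt@T[:3,3]+np.array(o["tool_pos"])
def ray(c,u,v):
    K,k1,Rw,p=c
    d=cv2.undistortPoints(np.array([[[u,v]]],float),K,np.array([k1,0,0,0.]))[0,0]
    return Rw@np.array([d[0],d[1],1.]),p
def onz(c,u,v,z):
    d,p=ray(c,u,v); return p+d*(z-p[2])/d[2]
def dep(c,D,u,v):
    d,p=ray(c,u,v); return p+d*D[int(v),int(u)]
def proj(c,P):
    K,k1,Rw,p=c
    q=(np.atleast_2d(P)-p)@Rw
    s=q[:,:2]/q[:,2:]; r2=(s**2).sum(1,keepdims=True); s=s*(1+k1*r2)
    return s@K[:2,:2].T+K[:2,2]
E
python3 - <<'E'
from h import *
for n in("side","top"):
    c=cam(n); im,D=ctrl.get_image(n); cv2.imwrite(f"pics/{n}0.png",cv2.resize(im[...,::-1],(800,600),interpolation=cv2.INTER_CUBIC)); np.savez(f"{n}0.npz",im=im,D=D); print(n,c[3],c[2][:,2])
o=ctrl.get_obs();print(o)
E
```

```text
pics
side [0.35107625 0.69375999 0.80977662] [ 0.2471437  -0.66985176 -0.70015613]
top [0.51494026 0.08599413 1.59122643] [ 0.05005669 -0.02287026 -0.99848449]
{'t': 0.1, 'q': array([ 1.18900018e+00,  5.33181108e-02,  1.61414522e+00,  8.19101687e-06,
        1.47600287e+00, -1.18999384e-01]), 'dq': array([ 0.00064459, -0.00094488, -0.00575218, -0.00114736, -0.00106604,
        0.0011077 ]), 'effort': array([-7.92788853e-06, -3.94899273e+01, -3.71365178e+01, -1.60283298e-04,
        3.88165368e-03,  1.58491673e-05]), 'tool_pos': array([0.16215111, 0.60302017, 0.2301759 ]), 'tool_rot': array([-4.11552538e-01, -3.11404150e+00,  2.84758723e-03]), 'contact_force': array([-0.46475505, -0.32289704, -0.71125911]), 'wrist_torque': array([ 0.00749896, -0.00377534, -0.01927629]), 'grip_force': 0.0, 'opening': 0.08512866696910631}
```

View pics/side0.png

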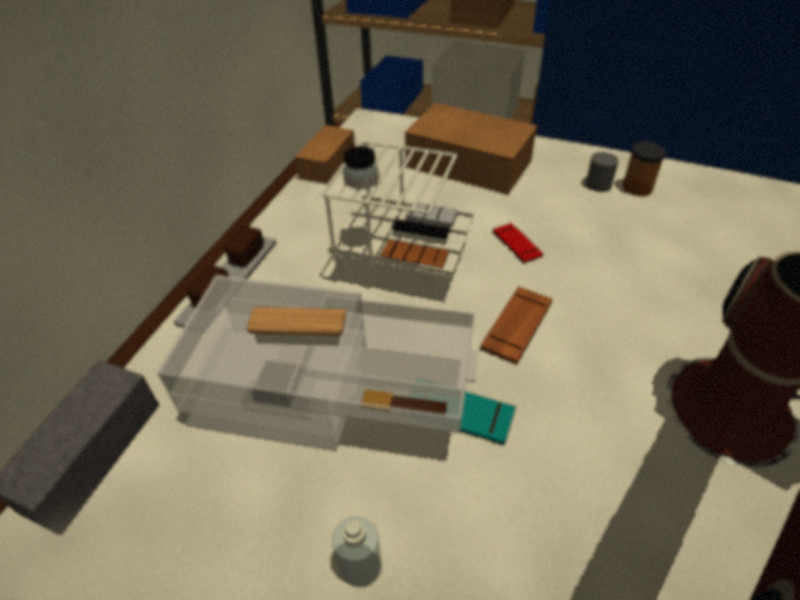

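View pics/top0.png

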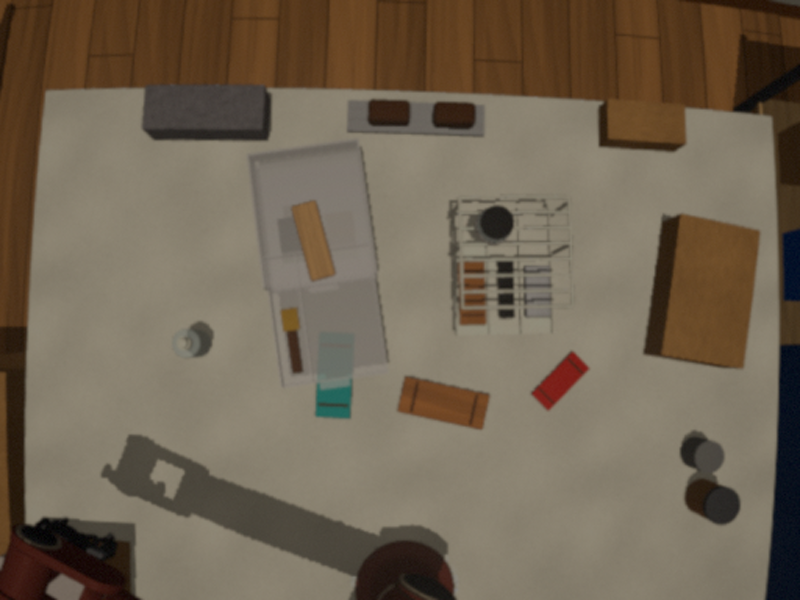

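The left bay (+y) holds the board: brown at about (472,295) in the 800-wide top view. The tin is in the right bay, the brush in the middle. The large brown board, the turquoise one and the red one on the table are decoys. Next I'll measure from an enlarged crop.

Run:
```python
from h import *
im=np.load("top0.npz")["im"]; c=cam("top")
a=cv2.resize(im[120:220,280:380],(500,500),interpolation=cv2.INTER_CUBIC)
b=cv2.resize(im[85:250,155:255],(300,495),interpolation=cv2.INTER_CUBIC); b=np.vstack([b,np.zeros((5,300,3),np.uint8)])
cv2.imwrite("pics/crop1.png",np.hstack([a,b])[...,::-1])
hsv=cv2.cvtColor(im,cv2.COLOR_RGB2HSV)
m=((hsv[...,0]<18)&(hsv[...,1]>110)).astype(np.uint8)
m2=np.zeros_like(m); m2[150:222,285:318]=m[150:222,285:318]
ys,xs=np.nonzero(m2); print(len(ys),xs.min(),xs.max(),ys.min(),ys.max())
r=cv2.minAreaRect(np.c_[xs,ys].astype(np.float32)); print(r)
print(np.array([onz(c,u,v,.092) for u,v in cv2.boxPoints(r)]).round(4))
for u,v in[(455/1.5625,333/1.5625),(552/1.5625,333/1.5625)]: print("deck",onz(c,u,v,.08))
```

```text
401 294 310 168 207
((301.6121520996094, 187.36293029785156), (39.01167297363281, 15.991120338439941), 88.09085083007812)
[[ 0.6918 -0.0878  0.092 ]
 [ 0.6951 -0.1388  0.092 ]
 [ 0.5714 -0.1452  0.092 ]
 [ 0.5685 -0.0944  0.092 ]]
deck [ 0.54960291 -0.08647463  0.08      ]
deck [ 0.55444209 -0.28723698  0.08      ]
```

View pics/crop1.png

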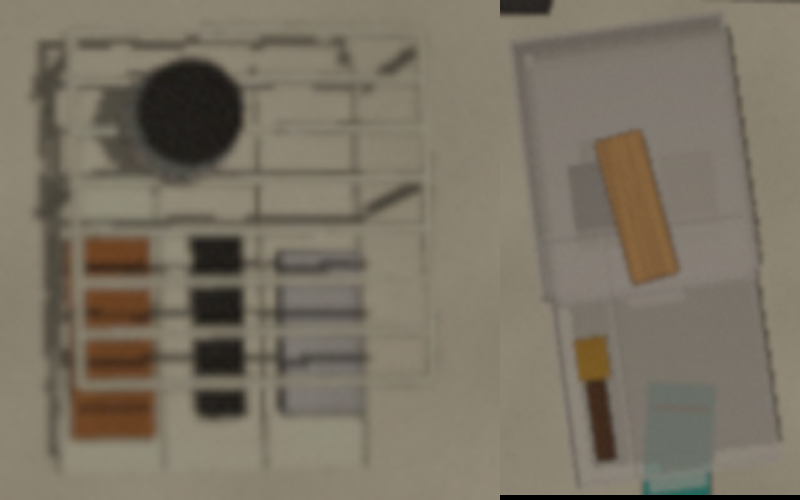

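The crop (5×, origin (280,120)) shows the board's front end at about (72–155, 437) and the deck's front edge from (62,470) to (368,468). In the drawer crop (3×) the front runs from (580,487) to (781,440), and the casing front from (545,302) to (757,280).

Run:
```python
from h import *
c=cam("top"); D=np.load("top0.npz")["D"]
A=lambda u,v,z:onz(c,280+u/5,120+v/5,z).round(4)
B=lambda u,v,z:onz(c,155+(u-500)/3,85+v/3,z).round(4)
print("deckL,R",A(62,470,.08),A(368,468,.08)); print("board front",A(72,438,.092),A(155,436,.092),"back",A(86,237,.092),A(150,237,.092))
print("tierfront L,R",A(78,382,.223),A(430,376,.223), "fins", A(163,470,.09),A(266,470,.09))
fl,fr=B(580,487,.138),B(781,440,.138);cl,cr=B(545,302,.15),B(757,280,.15)
print("drawer",fl,fr,np.linalg.norm(fl-fr),"casing",cl,cr,np.linalg.norm(cl-cr))
for a,b in((fl,fr),(cl,cr)):
    d=a-b; print("yaw",np.degrees(np.arctan2(-d[0],d[1])))
print("divider",B(628,430,.124))
print("scrub front",B(635,283,.189),B(678,272,.189))
i=ctrl.camera_info("wrist");print(np.round(i["T_tool_cam"],3),i["camera_matrix"][0])
```

```text
deckL,R [ 0.5469 -0.0904  0.08  ] [ 0.5529 -0.2883  0.08  ]
board front [ 0.567  -0.0949  0.092 ] [ 0.5696 -0.1476  0.092 ] back [ 0.6945 -0.1013  0.092 ] [ 0.6958 -0.1422  0.092 ]
tierfront L,R [ 0.5948 -0.0819  0.223 ] [ 0.6039 -0.2892  0.223 ] fins [ 0.5483 -0.1535  0.09  ] [ 0.5499 -0.2196  0.09  ]
drawer [0.4357 0.2507 0.138 ] [0.4887 0.0485 0.138 ] 0.20903071544631904 casing [0.6214 0.2905 0.15  ] [0.6493 0.0771 0.15  ] 0.21521610069880923
yaw 14.687757088545428
yaw 7.448624595440419
divider [0.4945 0.2047 0.124 ]
scrub front [0.6395 0.1969 0.189 ] [0.6514 0.155  0.189 ]
[[-0.001 -0.954 -0.301  0.076]
 [ 1.    -0.001  0.     0.001]
 [-0.    -0.301  0.954 -0.142]
 [ 0.     0.     0.     1.   ]] [271.18604512   0.         255.52670443]
```

>>> jog_arm(
  plan=[
    [-0.8,-0.95,-0.1,0,0,0,-1],
    [-0.8,-0.95,-0.1,0,0,0,-1],
    [-0.8,-0.95,-0.1,0,0,0,-1],
    [-0.8,-0.95,-0.1,0,0,0,-1],
    [-0.8,-0.95,0,0,0,0,-1],
    [-0.8,-0.95,0,0,0,0,-1],
    [-0.8,-0.95,0,0,0,0,-1],
    [-0.8,-0.95,0,0,0,0,-1],
  ],
)

```text
t: 0.9
tool_pos: [0.2466, 0.4223, 0.2387]
tool_rot: [-0.411, -3.114, 0.001]
contact_force: [0.6, 0.5, -0.1]
opening: -0.0004
grip_force: 0.0
```

>>> jog_arm(
  plan=[
    [-0.8,-0.95,0,0,0,0,-1],
    [-0.8,-0.95,0,0,0,0,-1],
    [-0.8,-0.95,0,0,0,0,-1],
    [-0.8,-0.95,0,0,0,0,-1],
    [-0.8,-0.95,0,0,0,0,-1],
    [-0.8,-0.95,0,0,0,0,-1],
    [-0.8,-0.95,0,0,0,0,-1],
    [-0.8,-0.95,0,0,0,0,-1],
  ],
)

```text
t: 1.7
tool_pos: [0.3306, 0.2424, 0.2388]
tool_rot: [-0.411, -3.114, 0.001]
contact_force: [-0.1, -0.2, -0.7]
opening: -0.0
grip_force: 0.0
```

>>> jog_arm(
  plan=[
    [-0.8,-0.95,0,0,0,0,-1],
    [-0.8,-0.95,0,0,0,0,-1],
    [-0.8,-0.95,0,0,0,0,-1],
    [-0.8,-0.95,0,0,0,0,-1],
    [-0.8,-0.95,0,0,0,0,-1],
    [-0.8,-0.95,0,0,0,0,-1],
    [-0.8,-0.95,0,0,0,0,-1],
    [-0.8,-0.95,0,0,0,0,-1],
  ],
)

```text
t: 2.5
tool_pos: [0.4147, 0.0624, 0.2388]
tool_rot: [-0.412, -3.114, 0.0]
contact_force: [-0.3, -0.6, 1.2]
opening: -0.0001
grip_force: 0.0
```

>>> jog_arm(
  plan=[
    [-0.8,-0.95,0,0,0,0,-1],
    [-0.8,-0.95,0,0,0,0,-1],
    [-0.8,-0.95,0,0,0,0,-1],
    [-0.8,-0.95,0,0,0,0,-1],
    [-0.8,-0.95,0,0,0,0,-1],
    [-0.8,-0.95,0,0,0,0,-1],
    [-0.8,-0.95,0,0,0,0,-1],
    [-0.8,-0.95,0,0,0,0,-1],
  ],
)

```text
t: 3.3
tool_pos: [0.4989, -0.1175, 0.2387]
tool_rot: [-0.412, -3.114, -0.0]
contact_force: [0.2, 1.6, 0.2]
opening: -0.0004
grip_force: 0.0
```

>>> jog_arm(
  plan=[
    [0,0,0,0,0,-0.188,-1],
    [0,0,0,0,0,-0.188,-1],
    [0,0,0,0,-0.185,0,-1],
    [0,0,0,0,-0.185,0,-1],
    [0,0,0,0,-0.185,0,-1],
    [0,0,0,0,-0.185,0,-1],
    [0,0,0,0,-0.185,0,-1],
    [0,0,0,0,-0.185,0,-1],
  ],
)

```text
t: 4.1
tool_pos: [0.4987, -0.1166, 0.2397]
tool_rot: [-0.037, 2.263, 0.016]
contact_force: [0.6, 0.4, 0.0]
opening: -0.0001
grip_force: 0.0
```

```bash
cat >> h.py <<'E'
def st(target=None):
    o=ctrl.get_obs(); Rm=R.from_rotvec(o["tool_rot"]).as_matrix()
    print("t",round(o["t"],2),"pos",np.round(o["tool_pos"],4),"F",np.round(o["contact_force"],1),"q",np.round(o["q"],2),"open",round(o["opening"],4))
    print(Rm.round(3))
    if target is not None: print("units",(Rm.T@(np.array(target)-o["tool_pos"])/.02).round(2))
    return o,Rm
E
python3 - <<'E'
from h import *
st([.635,-.121,.115])
c=cam("wrist"); im,D=ctrl.get_image("wrist"); cv2.imwrite("pics/w1.png",im[...,::-1]); np.savez("w1.npz",im=im,D=D)
E
```

```text
t 4.1 pos [ 0.4987 -0.1166  0.2397] F [0.6 0.4 0. ] q [-0.65 -0.8   2.41  0.67  0.9  -2.5 ] open -0.0001
[[-0.638 -0.032  0.769]
 [-0.021  0.999  0.024]
 [-0.769 -0.001 -0.639]]
units [ 0.45 -0.43  9.22]
```

View pics/w1.png

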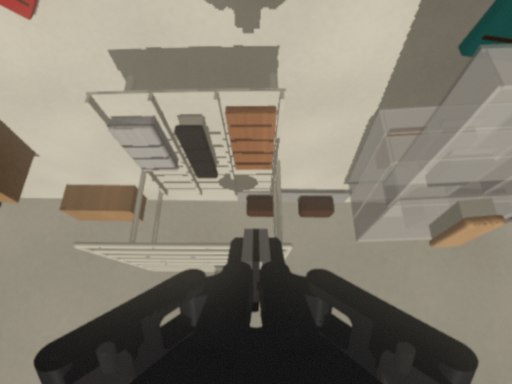

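The wrist view (its top is the robot side) shows the board at columns 228–277 and rows 107–168, in line with the fingers. The tin and brush are in the other bays. I'll convert these pixels to positions, then go in.

Run:
```python
from h import *
c=cam("wrist")
print("front L,R",onz(c,276,107.5,.092).round(4),onz(c,227,107.5,.092).round(4),"back",onz(c,272,168,.092).round(4),onz(c,235,168,.092).round(4))
```

```text
front L,R [ 0.5435 -0.093   0.092 ] [ 0.5446 -0.1396  0.092 ] back [ 0.6687 -0.086   0.092 ] [ 0.6698 -0.1368  0.092 ]
```

>>> jog_arm(
  plan=[
    [0.1,-0.1,1,0,0,0,-1],
    [0.1,-0.1,1,0,0,0,-1],
    [0.1,-0.1,1,0,0,0,-1],
    [0.1,-0.1,1,0,0,0,-1],
    [0,0,1,0,0,0,-1],
    [0,0,1,0,0,0,-1],
    [0,0,1,0,0,0,-1],
  ],
)

```text
t: 4.85
tool_pos: [0.6021, -0.1209, 0.1423]
tool_rot: [-0.038, 2.272, 0.018]
contact_force: [-0.4, 0.3, 0.9]
opening: 0.0001
grip_force: 0.0
```

Run:
```python
from h import *
D=np.load("w1.npz")["D"]
i=ctrl.camera_info("wrist"); print(i)
K=np.array(i["camera_matrix"]);T=np.array(i["T_tool_cam"])
Rt=R.from_rotvec([-0.037, 2.263, 0.016]).as_matrix(); c=(K,i["k1"],Rt@T[:3,:3],Rt@T[:3,3]+[.4987,-.1166,.2397])
print("cam",c[3],c[2][:,2])
for u,v in[(252,112),(245,130),(252,165),(150,80),(350,80)]: print(u,v,D[v,u],dep(c,D,u,v).round(4))
print("front",onz(c,252,107.5,.092),"edge",onz(c,88,93,.08),onz(c,284,92,.08),"proj", proj(c,[[.568,-.121,.092],[.695,-.1218,.092]]))
t=np.load("top0.npz"); ct=cam("top")
for u,v in[(302,204),(300,215),(240,220)]: print("top",dep(ct,t["D"],u,v).round(4))
```

```text
{'camera_matrix': array([[271.18604512,   0.        , 255.52670443],
       [  0.        , 271.18604512, 190.7546471 ],
       [  0.        ,   0.        ,   1.        ]]), 'k1': -0.05807899697583473, 'T_tool_cam': array([[-6.06759315e-04, -9.53715138e-01, -3.00710936e-01,
         7.69201202e-02],
       [ 9.99999801e-01, -5.26867418e-04, -3.46770766e-04,
         5.83290946e-04],
       [ 1.72285735e-04, -3.00711086e-01,  9.53715268e-01,
        -1.41731020e-01],
       [ 0.00000000e+00,  0.00000000e+00,  0.00000000e+00,
         1.00000000e+00]])}
cam [ 0.34056671 -0.12108307  0.27098086] [ 0.92558084  0.02911461 -0.37742873]
252 112 0.28105557 [ 0.5699 -0.1176  0.0889]
245 130 0.30589792 [ 0.5981 -0.1249  0.0919]
252 165 0.38680267 [ 0.6849 -0.1153  0.091 ]
150 80 0.35766983 [ 0.6199 -0.2544 -0.0018]
350 80 0.3563855 [ 0.6106  0.0137 -0.0008]
front [ 0.55900834 -0.11780018  0.092     ] edge [ 0.55367596 -0.28334337  0.08      ] [ 0.54913192 -0.08639436  0.08      ] proj [[248.72125879 113.15946518]
 [247.41517899 168.79117098]]
top [ 0.579  -0.119   0.0904]
top [ 0.546  -0.1259 -0.0041]
top [0.5236 0.0754 0.0993]
```

>>> jog_arm(
  plan=[
    [0,0,0.7,0,0,0,-1],
    [0,0,0.7,0,0,0,-1],
    [0,0,0.7,0,0,0,-1],
    [0.19,0,0.16,0,0,0,-1],
    [0.12,0,0.1,0,0,0,-1],
    [0,0,0,0,0,0,-1],
  ],
)

```text
t: 5.45
tool_pos: [0.6328, -0.1199, 0.1072]
tool_rot: [-0.037, 2.271, 0.018]
contact_force: [0.3, -0.8, 0.5]
opening: -0.0005
grip_force: 0.0
```

>>> jog_arm(
  plan=[
    [0.077,0,0.064,0,0,0,-1],
    [0.077,0,0.064,0,0,0,-1],
    [0,0,0,0,0,0,-1],
  ],
)

```text
t: 5.75
tool_pos: [0.6329, -0.1203, 0.1039]
tool_rot: [-0.037, 2.27, 0.017]
contact_force: [-0.1, 0.4, 0.0]
opening: -0.0
grip_force: 0.0
```

>>> jog_arm(
  plan=[
    [0.06,0,0.05,0,0,0,-1],
    [0.04,0,0.032,0,0,0,-1],
    [0,0,0,0,0,0,-1],
  ],
)

```text
t: 6.05
tool_pos: [0.633, -0.1202, 0.1012]
tool_rot: [-0.037, 2.27, 0.017]
contact_force: [-0.5, -0.4, 0.1]
opening: -0.0002
grip_force: 0.0
```

>>> jog_arm(
  plan=[
    [0.05,0,0.042,0,0,0,-1],
    [0,0,0,0,0,0,-1],
  ],
)

```text
t: 6.25
tool_pos: [0.633, -0.1202, 0.0999]
tool_rot: [-0.037, 2.27, 0.017]
contact_force: [-0.6, -0.4, 0.2]
opening: 0.0002
grip_force: 0.0
```

>>> jog_arm(
  plan=[
    [0.05,0,0.042,0,0,0,-1],
    [0,0,0,0,0,0,-1],
  ],
)

```text
t: 6.45
tool_pos: [0.6331, -0.1202, 0.0986]
tool_rot: [-0.037, 2.27, 0.017]
contact_force: [0.3, 0.1, -0.8]
opening: -0.0003
grip_force: 0.0
```

>>> jog_arm(
  plan=[
    [0.05,0,0.042,0,0,0,-1],
    [0,0,0,0,0,0,-1],
  ],
)

```text
t: 6.65
tool_pos: [0.6338, -0.1205, 0.0985]
tool_rot: [-0.037, 2.268, 0.017]
contact_force: [0.1, -0.2, 2.5]
opening: -0.0001
grip_force: 1.5
```

>>> jog_arm(
  plan=[
    [0.04,0,0.032,0,0,0,-1],
    [0,0,0,0,0,0,-1],
  ],
)

```text
t: 6.85
tool_pos: [0.6343, -0.1207, 0.0984]
tool_rot: [-0.037, 2.267, 0.016]
contact_force: [-2.0, 0.7, 6.0]
opening: -0.0001
grip_force: 3.0
```

>>> jog_arm(
  plan=[
    [0.04,0,0.032,0,0,0,-1],
    [0,0,0,0,0,0,-1],
  ],
)

```text
t: 7.05
tool_pos: [0.6348, -0.1209, 0.0983]
tool_rot: [-0.037, 2.265, 0.016]
contact_force: [-2.2, 1.1, 8.6]
opening: -0.0001
grip_force: 4.1
```

>>> jog_arm(
  plan=[
    [0.08,0,-0.096,0,0,0,-1],
    [0.16,0,-0.192,0,0,0,-1],
    [0.16,0,-0.192,0,0,0,-1],
    [0.16,0,-0.192,0,0,0,-1],
    [0.16,0,-0.192,0,0,0,-1],
    [0,0,0,0,0,0,-1],
  ],
)

```text
t: 7.65
tool_pos: [0.6119, -0.1221, 0.0984]
tool_rot: [-0.036, 2.265, 0.015]
contact_force: [-2.4, 0.6, 8.2]
opening: -0.0001
grip_force: 4.5
```

Run:
```python
from h import *
im,D=ctrl.get_image("top"); np.savez("top1.npz",im=im,D=D)
c=cam("top"); hsv=cv2.cvtColor(im,cv2.COLOR_RGB2HSV)
a=np.load("top0.npz")["im"]
d=cv2.absdiff(a,im)[195:216,290:315].max(2); print(np.nonzero((d>30).sum(1)>6)[0]+195)
m=((hsv[...,0]<18)&(hsv[...,1]>110)); print([ (r,int(m[r,290:315].sum())) for r in range(196,222)])
st()
cv2.imwrite("pics/c2.png",cv2.resize(im[140:230,260:380],(800,600),interpolation=cv2.INTER_CUBIC)[...,::-1])
```

```text
[199 200 201 202 203 204 205 206 207 208 209 210 211 212 213 214 215]
[(196, 0), (197, 0), (198, 3), (199, 8), (200, 8), (201, 7), (202, 5), (203, 1), (204, 0), (205, 0), (206, 0), (207, 0), (208, 0), (209, 2), (210, 2), (211, 3), (212, 2), (213, 2), (214, 0), (215, 0), (216, 0), (217, 0), (218, 0), (219, 0), (220, 0), (221, 0)]
t 7.7 pos [ 0.612  -0.1221  0.0983] F [-3.   0.8  8.5] q [-0.49 -0.18  2.26  1.02  0.47 -2.89] open 0.0001
[[-0.64  -0.031  0.768]
 [-0.021  1.     0.023]
 [-0.768 -0.002 -0.64 ]]
```

Run:
```python
from h import *
c=cam("wrist"); im,D=ctrl.get_image("wrist"); cv2.imwrite("pics/w2.png",im[...,::-1]); np.savez("w2.npz",im=im,D=D)
hsv=cv2.cvtColor(im,cv2.COLOR_RGB2HSV); m=((hsv[...,0]<14)&(hsv[...,1]>110)).astype(np.uint8)
n,l,s,ce=cv2.connectedComponentsWithStats(m)
for k in range(1,n):
    if s[k,4]>150:
        u,v,w,h,a=s[k]; print(s[k],onz(c,u+w/2,v,.092).round(4))
```

```text
[ 195  167  135   84 7981] [ 0.5273 -0.122   0.092 ]
```

View pics/w2.png

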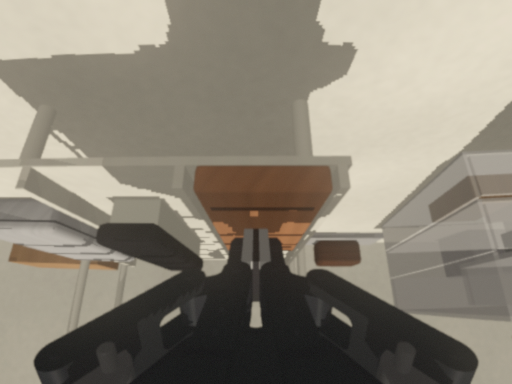

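The board's front face (rows 167–193) has reached the deck edge (row 160), so dragging works. I'll drag it another 38 mm or so.

>>> jog_arm(
  plan=[
    [0.16,0,-0.192,0,0,0,-1],
    [0.16,0,-0.192,0,0,0,-1],
    [0.16,0,-0.192,0,0,0,-1],
    [0.16,0,-0.192,0,0,0,-1],
    [0.16,0,-0.192,0,0,0,-1],
    [0.16,0,-0.192,0,0,0,-1],
    [0.16,0,-0.192,0,0,0,-1],
    [0.1,0,-0.12,0,0,0,-1],
  ],
)

```text
t: 8.55
tool_pos: [0.5739, -0.1233, 0.0984]
tool_rot: [-0.036, 2.265, 0.015]
contact_force: [2.0, -0.3, 5.1]
opening: -0.0001
grip_force: 2.8
```

Run:
```python
from h import *
st()
c=cam("wrist"); im,D=ctrl.get_image("wrist"); np.savez("w3.npz",im=im,D=D)
hsv=cv2.cvtColor(im,cv2.COLOR_RGB2HSV); m=((hsv[...,0]<14)&(hsv[...,1]>110)).astype(np.uint8)
n,l,s,ce=cv2.connectedComponentsWithStats(m)
for k in range(1,n):
    if s[k,4]>150:
        u,v,w,h,a=s[k]; print(s[k],onz(c,u+w/2,v,.080).round(4),onz(c,u,v,.08).round(4),onz(c,u+w,v,.08).round(4))
```

```text
t 8.55 pos [ 0.5739 -0.1233  0.0984] F [ 2.  -0.3  5.1] q [-0.54 -0.28  2.34  1.01  0.51 -2.91] open -0.0001
[[-0.64  -0.031  0.768]
 [-0.021  1.     0.023]
 [-0.768 -0.002 -0.64 ]]
[ 196  167  122   84 7287] [ 0.5127 -0.1241  0.08  ] [ 0.5134 -0.1486  0.08  ] [ 0.5118 -0.0996  0.08  ]
```

>>> jog_arm(
  plan=[
    [-0.38,0,-0.32,0,0,0,-1],
    [-0.38,0,-0.32,0,0,0,-1],
    [0,0,-1,0,0,0,-1],
    [0,0,-1,0,0,0,-1],
    [0,0,-1,0,0,0,-1],
    [0,0,-1,0,0,0,-1],
    [0,0,-1,0,0,0,-1],
  ],
)

```text
t: 9.3
tool_pos: [0.4949, -0.1243, 0.1792]
tool_rot: [-0.037, 2.271, 0.018]
contact_force: [0.8, -0.3, 0.4]
opening: 0.0002
grip_force: 0.0
```

>>> jog_arm(
  plan=[
    [0,0,0,0,0.156,0,1],
    [0,0,0,0,0.156,0,1],
    [0,0,0,0,0.156,0,1],
    [0,0,0,0,0.156,0,1],
    [0,0,0,0,0.156,0,1],
    [0,0,0,0,0,0,1],
    [0,0,0,0,0,0,1],
  ],
)

```text
t: 10.0
tool_pos: [0.4958, -0.1243, 0.1789]
tool_rot: [-0.048, 2.882, 0.008]
contact_force: [-0.3, 0.1, 0.2]
opening: 0.0853
grip_force: 0.0
```

Run:
```python
from h import *
st([.525,-.123,.14])
c=cam("wrist"); im,D=ctrl.get_image("wrist"); np.savez("w4.npz",im=im,D=D); cv2.imwrite("pics/w4.png",im[...,::-1])
hsv=cv2.cvtColor(im,cv2.COLOR_RGB2HSV); m=((hsv[...,0]<14)&(hsv[...,1]>110)).astype(np.uint8)
n,l,s,ce=cv2.connectedComponentsWithStats(m)
for k in range(1,n):
    if s[k,4]>150:
        u,v,w,h,a=s[k]; print(s[k],onz(c,u+w/2,v,.080).round(4),onz(c,u+w/2,v,.092).round(4))
```

```text
t 10.0 pos [ 0.4958 -0.1243  0.1789] F [-0.3  0.1  0.2] q [-0.46 -0.36  2.09  0.13  1.19 -2.1 ] open 0.0853
[[-0.966 -0.033  0.256]
 [-0.032  0.999  0.009]
 [-0.256  0.001 -0.967]]
units [-0.91  0.01  2.26]
[  213     0   207   110 15487] [ 0.3703 -0.0869  0.08  ] [ 0.3711 -0.0891  0.092 ]
[  24   30   99  122 6161] [ 0.3912 -0.2569  0.08  ] [ 0.3909 -0.2498  0.092 ]
[ 229  182   56   99 4500] [ 0.513  -0.1217  0.08  ] [ 0.5059 -0.122   0.092 ]
```

View pics/w4.png

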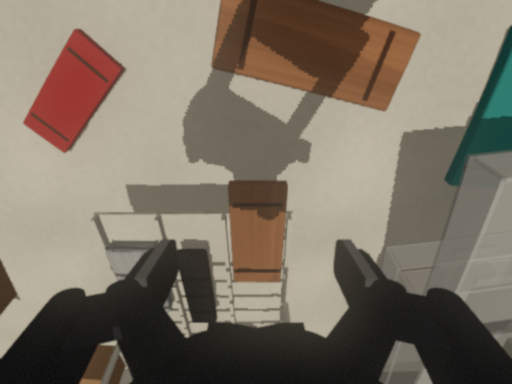

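The board overhangs: its front is at row 182 and the deck edge at row 213 (columns 228–287). It lies straight and central under the open fingers, so I'll descend around the overhanging end.

>>> jog_arm(
  plan=[
    [0,0.1,1,0,0,0,1],
    [0.05,0,1,0,0,0,1],
    [0.05,0,1,0,0,0,1],
    [0.05,0,1,0,0,0,1],
    [0.05,0,0.8,0,0,0,1],
    [0.05,0,0.7,0,0,0,1],
    [0,0,0,0,0,0,1],
  ],
)

```text
t: 10.75
tool_pos: [0.5169, -0.1213, 0.0695]
tool_rot: [-0.046, 2.886, 0.009]
contact_force: [-0.0, 0.0, -0.3]
opening: 0.0853
grip_force: 0.0
```

>>> jog_arm(
  plan=[
    [0.1,0,0.5,0,0,0,1],
    [0.05,0,0.5,0,0,0,0.7],
    [0.05,0,0.4,0,0,0,0.7],
    [0,0,0,0,0,0,0.7],
  ],
)

```text
t: 11.15
tool_pos: [0.5217, -0.1214, 0.0427]
tool_rot: [-0.047, 2.884, 0.008]
contact_force: [0.4, 0.2, -0.1]
opening: 0.0727
grip_force: 0.0
```

Run:
```python
from h import *
st([.525,-.122,.072])
```

```text
t 11.15 pos [ 0.5217 -0.1214  0.0427] F [ 0.4  0.2 -0.1] q [-0.43 -0.11  2.13  0.15  0.9  -2.11] open 0.0727
[[-0.967 -0.033  0.254]
 [-0.031  0.999  0.009]
 [-0.254  0.001 -0.967]]
units [-0.53 -0.03 -1.38]
```

>>> jog_arm(
  plan=[
    [-0.26,0,-0.7,0,0,0,0.7],
    [-0.26,0,-0.7,0,0,0,0.7],
    [0,0,0,0,0,0,0.7],
  ],
)

```text
t: 11.45
tool_pos: [0.5276, -0.1226, 0.0768]
tool_rot: [-0.047, 2.877, 0.003]
contact_force: [0.5, 0.4, 1.4]
opening: 0.0725
grip_force: 0.0
```

>>> jog_arm(
  plan=[
    [0,0,0,0,0,0,0.2],
    [0,0,0,0,0,0,0],
    [0,0,0,0,0,0,-0.2],
    [0,0,0,0,0,0,-0.4],
    [0,0,0,0,0,0,-1],
    [0,0,0,0,0,0,-1],
  ],
  grip_force=50,
)

```text
t: 12.05
tool_pos: [0.5255, -0.1217, 0.0739]
tool_rot: [-0.047, 2.882, 0.006]
contact_force: [-0.7, -0.2, 3.4]
opening: 0.0529
grip_force: 54.2
```

Run:
```python
from h import *
st()
c=cam("wrist"); im,D=ctrl.get_image("wrist"); np.savez("w5.npz",im=im,D=D); cv2.imwrite("pics/w5.png",im[...,::-1])
```

```text
t 12.05 pos [ 0.5255 -0.1217  0.0739] F [-0.7 -0.2  3.4] q [-0.43 -0.16  2.11  0.14  0.96 -2.09] open 0.0529
[[-0.966 -0.032  0.256]
 [-0.031  0.999  0.008]
 [-0.256  0.    -0.967]]
```

View pics/w5.png

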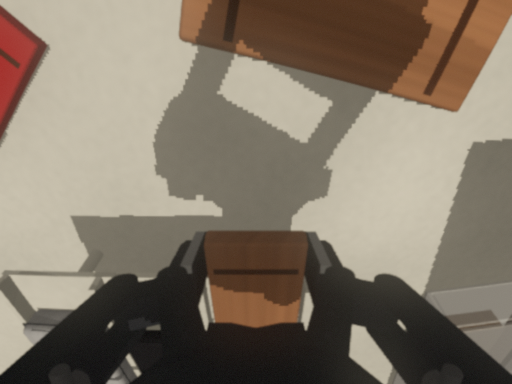

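The pads hold the board across its end: opening 53 mm, board at columns 205–308, held at about 50 N. Next I lift it 25 mm and draw it out forward.

>>> jog_arm(
  plan=[
    [-0.06,0,-0.24,0,0,0,-1],
    [-0.06,0,-0.24,0,0,0,-1],
    [-0.06,0,-0.24,0,0,0,-1],
    [-0.13,0,-0.48,0,0,0,-1],
    [0,0,0,0,0,0,-1],
  ],
)

```text
t: 12.6
tool_pos: [0.5264, -0.1222, 0.1008]
tool_rot: [-0.047, 2.879, 0.004]
contact_force: [-0.1, -0.3, -0.1]
opening: 0.0528
grip_force: 53.6
```

Run:
```python
from h import *
o,_=st(); print(o["grip_force"])
im,D=ctrl.get_image("side"); np.savez("s1.npz",im=im,D=D); cv2.imwrite("pics/s1.png",cv2.resize(im[90:230,190:370],(772,600),interpolation=cv2.INTER_CUBIC)[...,::-1])
```

```text
t 12.6 pos [ 0.5264 -0.1222  0.1008] F [-0.1 -0.3 -0.1] q [-0.43 -0.19  2.09  0.13  1.01 -2.09] open 0.0528
[[-0.965 -0.033  0.259]
 [-0.032  0.999  0.007]
 [-0.259 -0.001 -0.966]]
53.62004041671753
```

View pics/s1.png

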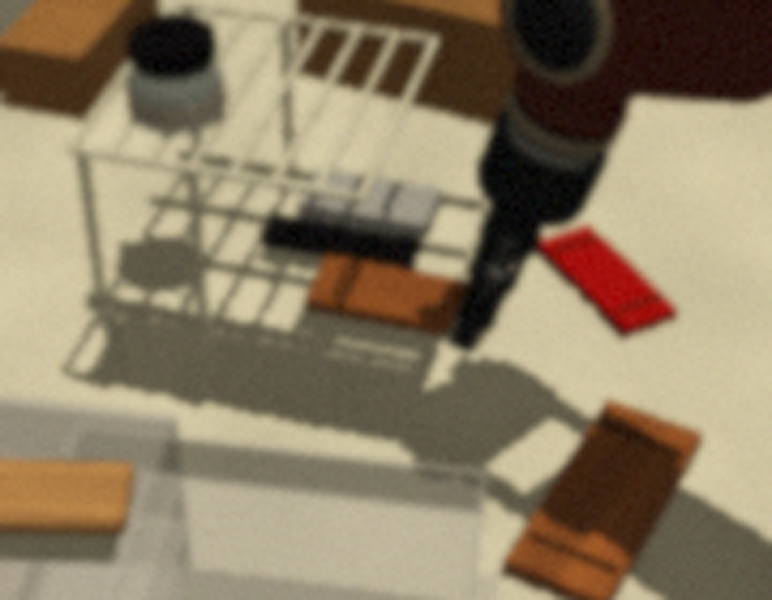

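The board hangs level above the fins: its brown top is at (310–465, 255–330), and nothing else has moved. I'll pull it out and raise it.

>>> jog_arm(
  plan=[
    [0.77,0.03,-0.21,0,0,0,-1],
    [0.965,0.03,-0.26,0,0,0,-1],
    [0.965,0.03,-0.26,0,0,0,-1],
    [0.965,0.03,-0.26,0,0,0,-1],
    [0.965,0.03,-0.26,0,0,0,-1],
    [0.965,0.03,-0.26,0,0,0,-1],
    [0.77,0.03,-0.21,0,0,0,-1],
  ],
)

```text
t: 13.35
tool_pos: [0.3922, -0.1216, 0.0989]
tool_rot: [-0.047, 2.883, 0.006]
contact_force: [-0.4, -0.7, -0.8]
opening: 0.0524
grip_force: 53.5
```

>>> jog_arm(
  plan=[
    [-0.26,0,-0.97,0,0,0,-1],
    [-0.26,0,-0.97,0,0,0,-1],
    [-0.26,0,-0.97,0,0,0,-1],
    [-0.26,0,-0.97,0,0,0,-1],
    [-0.26,0,-0.97,0,0,0,-1],
    [-0.26,0,-0.97,0,0,0,-1],
  ],
)

```text
t: 13.95
tool_pos: [0.3934, -0.1217, 0.2205]
tool_rot: [-0.047, 2.882, 0.006]
contact_force: [1.0, -0.6, -1.5]
opening: 0.053
grip_force: 53.5
```

Run:
```python
from h import *
o,_=st(); print(o["grip_force"])
```

```text
t 13.95 pos [ 0.3934 -0.1217  0.2205] F [ 1.  -0.6 -1.5] q [-0.58 -0.7   2.24  0.15  1.4  -2.2 ] open 0.053
[[-0.966 -0.033  0.256]
 [-0.031  0.999  0.008]
 [-0.256 -0.    -0.967]]
53.515931367874146
```

Run:
```python
from h import *
c=cam("top"); B=lambda u,v,z:onz(c,155+(u-500)/3,85+v/3,z)
for n,a,b,z in(("Rcas",(728,32),(757,276),.15),("Rdr",(758,288),(781,440),.138),("Lcas",(516,48),(546,298),.15),("Ldr",(557,305),(580,487),.138),("divider",(618,320),(629,440),.124),("Bcas",(516,46),(720,18),.15)):
    p,q=B(*a,z),B(*b,z); d=p-q; print(n,p.round(3),q.round(3),"yaw",np.degrees(np.arctan2(d[1],d[0])).round(1))
im=np.load("top0.npz")["im"][85:250,155:255]
g=cv2.createCLAHE(4,(4,4)).apply(cv2.cvtColor(cv2.resize(im,None,fx=3.5,fy=3.5,interpolation=cv2.INTER_CUBIC),cv2.COLOR_RGB2GRAY))
cv2.imwrite("pics/dr.png",g)
```

```text
Rcas [0.904 0.114 0.15 ] [0.653 0.077 0.15 ] yaw 8.3
Rdr [0.642 0.076 0.138] [0.489 0.048 0.138] yaw 10.1
Lcas [0.883 0.331 0.15 ] [0.625 0.29  0.15 ] yaw 9.2
Ldr [0.62  0.28  0.138] [0.436 0.251 0.138] yaw 9.0
divider [0.607 0.218 0.124] [0.484 0.203 0.124] yaw 6.9
Bcas [0.885 0.331 0.15 ] [0.919 0.122 0.15 ] yaw 99.3
```

View pics/dr.png

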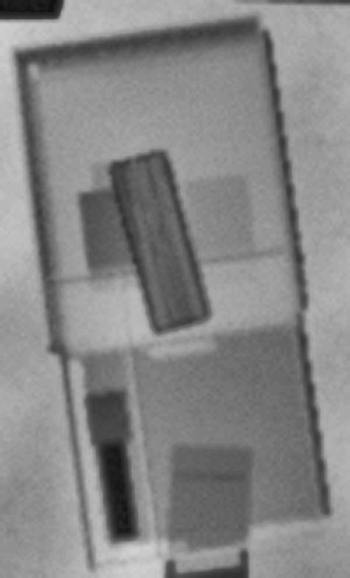

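>>> jog_arm(
  plan=[
    [-0.24,0.92,0.06,0,0,0,-1],
    [-0.24,0.92,0.06,0,0,0,-1],
    [-0.24,0.92,0.06,0,0,0,-1],
    [-0.24,0.92,0.06,0,0,0,-1],
    [-0.24,0.92,0.06,0,0,0,-1],
    [-0.24,0.92,0.06,0,0,0,-1],
    [-0.24,0.92,0.06,0,0,0,-1],
  ],
)

```text
t: 14.65
tool_pos: [0.424, 0.0089, 0.2201]
tool_rot: [-0.047, 2.882, 0.006]
contact_force: [-0.0, 0.4, -2.1]
opening: 0.0526
grip_force: 53.7
```

>>> jog_arm(
  plan=[
    [-0.24,0.92,0.06,0,0,0,-1],
    [-0.24,0.92,0.06,0,0,0,-1],
    [-0.24,0.92,0.06,0,0,0,-1],
    [-0.24,0.92,0.06,0,0,0,-1],
    [-0.24,0.92,0.06,0,0,0,-1],
    [-0.24,0.92,0.06,0,0,0,-1],
    [0,0,0,-0.042,0,-0.159,-1],
    [0,0,0,0,0,0,-1],
  ],
)

```text
t: 15.45
tool_pos: [0.45, 0.1195, 0.2204]
tool_rot: [-0.233, 2.875, 0.03]
contact_force: [-0.2, -0.1, -0.9]
opening: 0.0529
grip_force: 53.6
```

Run:
```python
from h import *
o,_=st([.516,.130,.22]); print(o["grip_force"])
c=cam("wrist"); im,D=ctrl.get_image("wrist"); np.savez("w6.npz",im=im,D=D); cv2.imwrite("pics/w6.png",im[...,::-1])
```

```text
t 15.45 pos [0.45   0.1195 0.2204] F [-0.2 -0.1 -0.9] q [ 0.09 -0.54  2.14  0.02  1.28 -1.65] open 0.0529
[[-0.954 -0.161  0.252]
 [-0.156  0.987  0.041]
 [-0.255 -0.    -0.967]]
units [-3.23 -0.01  0.87]
53.61863315105438
```

View pics/w6.png

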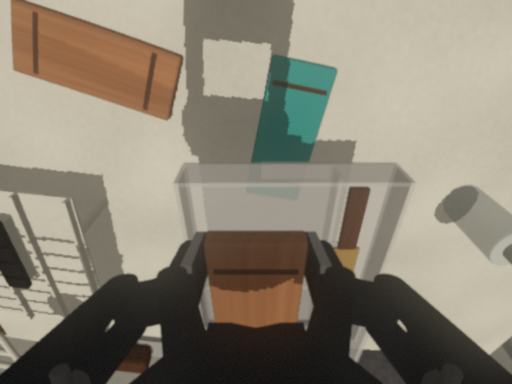

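The wrist view shows the drawer front's top rim at row 182, columns 177–412, parallel to the board. The shoehorn is in the narrow side at (355,215), so the wide side is on the left, under the board.

Run:
```python
from h import *
c=cam("wrist"); o,Rm=st()
a,b=onz(c,177,182,.138),onz(c,412,182,.138); print(a,b,np.linalg.norm(a-b))
d=b-a; yaw=np.arctan2(-d[0],d[1]); print("yaw",np.degrees(yaw),"tool yaw",np.degrees(np.arctan2(-Rm[0,1],Rm[1,1])))
ex=np.array([np.cos(yaw),np.sin(yaw),0]); ey=np.array([-ex[1],ex[0],0])
print("divider",onz(c,333,190,.124),)
# wide mid: right wall outer (+~2.5mm wall) +72
bay=a+ex*.1+ey*.0755; print("bay",bay)
t=bay-ex*.053; t[2]=.22; print("TCP",t,"units",(Rm.T@(t-o["tool_pos"])/.02).round(2))
```

```text
t 15.5 pos [0.45   0.1192 0.2204] F [-0.2 -0.9 -1.2] q [ 0.09 -0.54  2.14  0.02  1.28 -1.65] open 0.0528
[[-0.955 -0.158  0.252]
 [-0.153  0.987  0.04 ]
 [-0.256  0.    -0.967]]
[0.46797468 0.05422406 0.138     ] [0.43569821 0.25567157 0.138     ] 0.20401684322906122
yaw 9.102720084751354 tool yaw 9.106684293884184
divider [0.46261955 0.19518664 0.124     ]
bay [0.55477084 0.14459373 0.138     ]
TCP [0.5024383  0.13620886 0.22      ] units [-2.63  0.43  0.72]
```

>>> jog_arm(
  plan=[
    [-0.88,0.09,0.23,0,0,0,-1],
    [-0.88,0.09,0.23,0,0,0,-1],
    [-0.88,0.08,0.24,0,0,0,-1],
    [0.19,0,0.73,0,0,0,-1],
    [0.19,0,0.73,0,0,0,-1],
    [0.19,0,0.73,0,0,0,-1],
    [0,0,0,0,0,0,-1],
  ],
)

```text
t: 16.2
tool_pos: [0.5005, 0.1328, 0.1707]
tool_rot: [-0.232, 2.881, 0.03]
contact_force: [0.4, -0.3, -1.3]
opening: 0.0529
grip_force: 53.6
```

Run:
```python
from h import *
o,_=st([.503,.133,.12]); print(o["grip_force"])
c=cam("top"); im,D=ctrl.get_image("top"); cv2.imwrite("pics/t3.png",cv2.resize(im[85:265,140:270],(433,600),interpolation=cv2.INTER_CUBIC)[...,::-1])
```

```text
t 16.2 pos [0.5005 0.1328 0.1707] F [ 0.4 -0.3 -1.3] q [ 0.11 -0.34  2.08  0.01  1.15 -1.63] open 0.0529
[[-0.956 -0.16   0.246]
 [-0.155  0.987  0.04 ]
 [-0.249  0.    -0.968]]
units [ 0.51 -0.01  2.49]
53.61462593078613
```

View pics/t3.png

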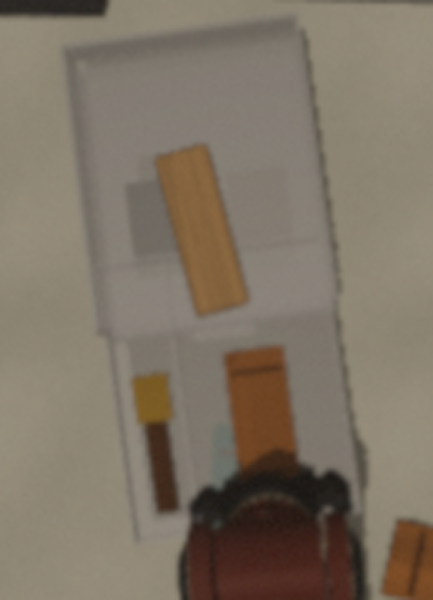

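The board sits midway between the divider (column 180) and the right wall (column 345), clear of the casing front. I had miscounted: that was the eleventh picture viewed, one over the limit, so I'll go on with numbers only.

>>> jog_arm(
  plan=[
    [0.21,0,0.8,0,0,0,-1],
    [0.21,0,0.8,0,0,0,-1],
    [0.21,0,0.8,0,0,0,-1],
    [0,0,0,0,0,0,-1],
  ],
)

```text
t: 16.65
tool_pos: [0.5018, 0.1331, 0.1236]
tool_rot: [-0.233, 2.878, 0.03]
contact_force: [-0.4, 0.2, -1.4]
opening: 0.0527
grip_force: 53.6
```

>>> jog_arm(
  plan=[
    [0.05,0,0.2,0,0,0,-1],
    [0.025,0,0.1,0,0,0,-1],
    [0,0,0,0,0,0,-1],
  ],
)

```text
t: 16.95
tool_pos: [0.5041, 0.1334, 0.1205]
tool_rot: [-0.233, 2.872, 0.03]
contact_force: [0.9, -0.3, -0.8]
opening: 0.0525
grip_force: 53.6
```

>>> jog_arm(
  plan=[
    [0,0,0,0,0,0,-1],
    [0,0,0,0,0,0,-1],
  ],
)

```text
t: 17.15
tool_pos: [0.504, 0.1333, 0.1203]
tool_rot: [-0.233, 2.873, 0.03]
contact_force: [0.6, -0.1, -1.5]
opening: 0.0527
grip_force: 53.6
```

Run:
```python
from h import *
o,_=st(); print(o["grip_force"],o["wrist_torque"])
```

```text
t 17.15 pos [0.504  0.1333 0.1203] F [ 0.6 -0.1 -1.5] q [ 0.11 -0.28  2.12  0.02  1.04 -1.63] open 0.0527
[[-0.954 -0.161  0.254]
 [-0.156  0.987  0.041]
 [-0.257 -0.    -0.966]]
53.612489104270935 [-0.05455421  0.26613629  0.02230892]
```

>>> jog_arm(
  plan=[
    [0.1,0,0.38,0,0,0,-1],
    [0.05,0,0.19,0,0,0,-1],
    [0,0,0,0,0,0,-1],
    [0,0,0,0,0,0,-1],
  ],
)

```text
t: 17.55
tool_pos: [0.5034, 0.1333, 0.1074]
tool_rot: [-0.233, 2.875, 0.03]
contact_force: [0.5, -0.1, -1.2]
opening: 0.0527
grip_force: 53.6
```

>>> jog_arm(
  plan=[
    [0.026,0,0.097,0,0,0,-1],
    [0,0,0,0,0,0,-1],
    [0,0,0,0,0,0,-1],
  ],
)

```text
t: 17.85
tool_pos: [0.5037, 0.1333, 0.106]
tool_rot: [-0.233, 2.874, 0.03]
contact_force: [-0.5, -0.7, -1.0]
opening: 0.0528
grip_force: 53.6
```

>>> jog_arm(
  plan=[
    [0.026,0,0.097,0,0,0,-1],
    [0,0,0,0,0,0,-1],
    [0,0,0,0,0,0,-1],
  ],
)

```text
t: 18.15
tool_pos: [0.5036, 0.1333, 0.1038]
tool_rot: [-0.233, 2.874, 0.03]
contact_force: [0.3, -0.4, -0.7]
opening: 0.0527
grip_force: 53.6
```

>>> jog_arm(
  plan=[
    [0.026,0,0.097,0,0,0,-1],
    [0,0,0,0,0,0,-1],
    [0,0,0,0,0,0,-1],
  ],
)

```text
t: 18.45
tool_pos: [0.5036, 0.1333, 0.1017]
tool_rot: [-0.233, 2.874, 0.03]
contact_force: [-0.3, 0.2, -1.0]
opening: 0.0529
grip_force: 53.6
```

>>> jog_arm(
  plan=[
    [0.026,0,0.097,0,0,0,-1],
    [0,0,0,0,0,0,-1],
    [0,0,0,0,0,0,-1],
  ],
)

```text
t: 18.75
tool_pos: [0.5041, 0.1334, 0.1005]
tool_rot: [-0.233, 2.873, 0.03]
contact_force: [-2.4, 0.2, 3.3]
opening: 0.0529
grip_force: 56.1
```

>>> jog_arm(
  plan=[
    [0.013,0,0.049,0,0,0,-1],
    [0,0,0,0,0,0,0.28],
    [0,0,0,0,0,0,0.34],
    [0,0,0,0,0,0,0.42],
    [0,0,0,0,0,0,0.55],
    [0,0,0,0,0,0,0.6],
    [0,0,0,0,0,0,0.6],
  ],
)

```text
t: 19.45
tool_pos: [0.5032, 0.1333, 0.0983]
tool_rot: [-0.233, 2.875, 0.03]
contact_force: [-0.2, -0.2, -0.0]
opening: 0.0686
grip_force: 0.0
```

>>> jog_arm(
  plan=[
    [-0.05,0,-0.2,0,0,0,0.6],
    [-0.1,0,-0.4,0,0,0,0.6],
    [-0.26,0,-0.97,0,0,0,0.6],
    [-0.26,0,-0.97,0,0,0,0.6],
    [-0.26,0,-0.97,0,0,0,0.6],
    [-0.26,0,-0.97,0,0,0,0.6],
    [-0.26,0,-0.97,0,0,0,0.6],
    [-0.26,0,-0.97,0,0,0,0.6],
  ],
)

```text
t: 20.25
tool_pos: [0.5039, 0.1333, 0.2336]
tool_rot: [-0.233, 2.872, 0.03]
contact_force: [0.4, -0.7, 0.0]
opening: 0.0679
grip_force: 0.0
```

>>> jog_arm(
  plan=[
    [0.96,0,-0.26,0,0,0,0.6],
    [0.96,0,-0.26,0,0,0,0.6],
    [0.96,0,-0.26,0,0,0,0.6],
    [0.96,0,-0.26,0,0,0,0.6],
    [0.96,0,-0.26,0,0,0,0.6],
    [0,0,0,0,0,0,0.6],
  ],
)

```text
t: 20.85
tool_pos: [0.4049, 0.1173, 0.2332]
tool_rot: [-0.233, 2.871, 0.03]
contact_force: [0.7, -0.6, -0.5]
opening: 0.0683
grip_force: 0.0
```

Run:
```python
from h import *
st()
def comps(n,c,im,D,lo,hi,xr,yr,zr):
    hsv=cv2.cvtColor(im,cv2.COLOR_RGB2HSV); m=((hsv[...,0]<lo)&(hsv[...,1]>hi)).astype(np.uint8)
    k,l,s,ce=cv2.connectedComponentsWithStats(m)
    for j in range(1,k):
        if s[j,4]>120:
            ys,xs=np.nonzero(l==j); P=onz(c,*ce[j],.114)
            if .4<P[0]<.68 and -.1<P[1]<.3:
                b=cv2.minAreaRect(np.c_[xs,ys].astype(np.float32)); q=np.array([onz(c,*p,.114) for p in cv2.boxPoints(b)])
                z=[dep(c,D,u,v)[2] for u,v in zip(xs[::40],ys[::40]) if D[v,u]>0]
                print(n,"area",s[j,4],"c",P.round(3),"box",q[:,:2].round(3).tolist(),"z",np.percentile(z,[5,50,95]).round(3))
for n in("top","wrist"):
    c=cam(n); im,D=ctrl.get_image(n); np.savez(n+"_f.npz",im=im,D=D); comps(n,c,im,D,18,110,0,0,0)
a=np.load("top0.npz")["im"].astype(int); d=np.abs(a-np.load("top_f.npz")["im"]).max(2)
m=(cv2.blur((d>40).astype(np.float32),(3,3))>.6).astype(np.uint8)
k,l,s,ce=cv2.connectedComponentsWithStats(m); print("changed",[r.tolist() for r in s[1:] if r[4]>15])
```

```text
t 20.85 pos [0.4049 0.1173 0.2332] F [ 0.7 -0.6 -0.5] q [ 0.09 -0.69  2.21  0.02  1.36 -1.64] open 0.0683
[[-0.953 -0.161  0.255]
 [-0.156  0.987  0.041]
 [-0.259 -0.    -0.966]]
top area 672 c [0.552 0.141 0.114] box [[0.61, 0.176], [0.618, 0.125], [0.493, 0.106], [0.486, 0.157]] z [0.111 0.115 0.118]
top area 124 c [0.508 0.236 0.114] box [[0.546, 0.25], [0.548, 0.234], [0.468, 0.222], [0.466, 0.238]] z [0.106 0.111 0.114]
top area 1252 c [ 0.411 -0.061  0.114] box [[0.393, 0.03], [0.462, 0.017], [0.429, -0.153], [0.36, -0.14]] z [0.014 0.018 0.023]
wrist area 3070 c [0.539 0.14  0.114] box [[0.488, 0.106], [0.48, 0.155], [0.608, 0.182], [0.618, 0.121]] z [0.112 0.113 0.114]
changed [[297, 167, 13, 8, 91], [297, 178, 13, 8, 87], [297, 188, 14, 8, 96], [209, 190, 21, 42, 659], [294, 198, 17, 10, 166], [197, 240, 59, 102, 4310], [65, 278, 139, 76, 3785], [15, 331, 47, 17, 366], [212, 334, 14, 11, 115], [257, 337, 25, 10, 154], [211, 344, 37, 12, 269], [285, 354, 5, 10, 30], [0, 357, 64, 27, 1268], [187, 357, 41, 27, 870]]
```

The board lies flat in the wide side: centre (0.552, 0.141), top at z ≈ 0.113 m in both cameras. Apart from the board's old and new places, the only changed areas in the top view are where the arm and its shadow were or are now.

```bash
python3 -c "
from station import ctrl
print(ctrl.finish_job())"
```

```text
the job is handed in; nothing more can be done
None
```

The job is handed in: the cedar board was slid forward, pinched by its overhanging end and laid flat in the wide side of the open drawer in about 21 s, and the final top view showed nothing else moved; I viewed 11 pictures, one over the limit of 10.

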